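Slide a figurine along its display stand until its foot drops into the recess

TASK

Mount the square-footed clay figurine on the wooden display stand: set it down gently on the top plate near one end of the stand, then slide it along the back rail, keeping it on the plate and never carrying it through the air over the stand's middle, until its foot drops into the square recess and sits flat on the bottom. The clay is fragile, so never push it hard against the stand or tip it over; let go when it is seated and leave the other things on the bench where they are.

Things in the scene. Friction and masses are not known exactly. Their poses are not given: they have to be found in the camera images.
- figurine: Clay figurine to be mounted, 83 mm tall, 150 to 290 g. Origin at the centre of the underside of its square wooden foot, 72 x 72 mm and 10 mm thick, sides along its x and y; z is up. On the foot stands a flat-sided robe, above it a round head (25 mm) with a hat (31 mm across, rim 74 mm and top 83 mm above the origin). The foot fits the recess at any quarter turn.
- figurine_robe (a point): Middle of the figurine's robe, 34 mm above the underside of the foot. The robe is the place to grip: 34 mm along x, 26 mm along y, flat-sided, from 10 to 58 mm above the underside. Axes as the figurine's.
- stand: Wooden display stand fixed to the bench, 350 mm long (its y), 124 mm deep (its x). Origin at the centre of its underside. A dark base, top 18 mm up, carries a light top plate 6 mm thick with a square recess through it; a dark back rail runs along its +x side. Foot on plate: figurine origin 24 mm up; seated in the recess: 18 mm up.
- stand_top (a point): Middle of the stand, at the height of the top plate's upper face, 24 mm above the stand's origin; axes as the stand's. The plate is 320 mm long, from x = -62 mm to the rail at x = +46 mm; its ends shift with the recess. With the foot's centre 95 to 100 mm from here along y, near an end, the whole foot is on the plate.
- stand_rail (a point): Middle of the upper front edge of the back rail, at x = +46 mm, 44 mm above the stand's origin. The rail's front face is upright, runs the full length along y and stands 20 mm above the top plate; it is also the back wall of the recess.
- recess_zone (a point): Middle of the zone where the recess may be, on its floor, 18 mm above the stand's origin, 37.5 mm in front of the rail. The recess is 75 x 75 mm and 6 mm deep. The plate was clamped with an unmeasured shift: the recess's true centre lies anywhere within 25 mm of this point along y, either way. The plate holds firm when the figurine slides.
- round_figurine: Bystander: another clay figurine on a round wooden foot 88 mm across, too big for the recess, 85 mm tall. Origin under its centre.
- glue_bottle: Bystander: white glue bottle, 52 mm across, 130 mm tall. Origin under its centre.
- paint_jar: Bystander: low glass jar, 56 mm across, 55 mm tall. Origin under its centre.
- brush_cup: Bystander: white ceramic cup, 64 mm across, 80 mm tall. Origin under its centre.
There are look-alikes about, which are no part of the job. Leave any blue look-alike of the figurine alone.

How it is judged:
By the outcome, as a careful person would: the job done as asked, in the order asked, and still so for the second after the job is handed in, with the robot touching nothing.
It also fails if it takes over 67 s, if anything falls off the work surface, if the arm or the gripper's body presses on something with over 40 N, if the wrist force passes 120 N, or if a joint passes its speed limit or range.

ROBOT

A 7-joint arm with a two-finger parallel gripper is mounted at the origin on the work surface. World frame = base frame: x ahead of the robot, y to its left, z up, the work surface at z = 0. Lengths are in m, angles in rad, forces in N, time in s.
With the tool pointing down it reaches from about 0.4 to 0.85 m from the base axis. Payload 4.5 kg.
Tool frame: the origin (TCP) lies where the fingers leave the gripper's body, on its centre line; the fingertips stand 64 mm ahead of it and the grasp point (between the pads) lies 45 mm ahead of it; z points along the fingers, y is the line along which they close (so a half turn about z gives the same grasp; the last joint's range is limited). The gripper opens to 88 mm and grips with 3 to 60 N. Pads are 18 mm wide; open, the fingers measure 123 mm over their backs; the gripper's body (75 mm by 187 mm) begins 45 mm behind the grasp point.
Start: joints at [-1.288, 0.689, -0.195, 1.565, 0.157, 0.902, -0.215], TCP at [0.154, 0.606, 0.303] pointing down, gripper open.
Joint ranges: [-3.01, 3.01], [-0.46, 2.08], [-1.47, 1.51], [0.13, 2.56], [-1, 4.14], [0.04, 2.09], [-2.66, 2.66]. Speed limits (rad/s): [2.57, 2.57, 3.14, 3.14, 3.14, 3.14, 3.14].

INTERFACE

Orientations are given as a unit quaternion [x, y, z, w].
In Python, from plant import r gives the robot as it stands.
- The arm moves only by the tool play_rows, never from a script. Its arguments are lists of equal length, an entry for each row: "translation": the shift along the tool's x, y, z in m, a list of three; "delta_rot": the turn, a rotation vector about the tool's x, y, z in degrees, a list of three; "grip": the opening, from -1 (shut) to 1 (fully open). In form: {"translation": [[x, y, z], ...], "delta_rot": [[rx, ry, rz], ...], "grip": [grip, ...]}. A call has 1 to 20 rows; each row shifts and turns the commanded pose from where the row before left it, along the tool's axes as they then stand; what a row does not reach is not made up. A row lasts 1/8 s, in which the tool goes at most 62.5 mm and 10.7 degrees, less where a joint would pass 70% of its speed; a pose out of reach is approached as far as the arm can. A call with a gripper value outside its range is refused whole. The fingers move at their own pace and stop on an object; "squeeze" is the grip in N (left out, the last holds). Time passes only in rows, so rows that do not move let the fingers close. It gives the time, the measured TCP pose, the force, the opening and the grip force at its end, in the units of the state.
- r.get_state(): the state, without advancing time (a new reading comes with each control period).
- r.snapshot(name): name is "scene" or "top" or "wrist"; returns the picture (480x640x3 uint8, blue, green, red); there is no depth.
- r.get_calibration(name): a dict with "intrinsics" (3x3 intrinsics, pixels), "k1" (the pictures are not rectified: a ray, as slopes to the right and down, at radius r is drawn at 1 + k1 r^2 times it, then the intrinsics apply), "eye" and "rotation" of the camera in the world. Camera axes: x right, y up, looking along -z (the intrinsics and any distortion apply to the point x, -y, -z); pixel columns grow to the right and rows downward; lengths in m; the calibration is good to about 2 mm. A picture is of the moment at which its call begins: read the wrist's pose just before it. get_calibration takes no time and is no camera call; for the wrist camera it gives the pose at the moment of the call.
- r.finish_job(): hands the job in; it is judged then, once.
Trained networks look in the newest picture that a camera, given by its name, has taken for a name from the list of things; names that differ only in an ending like _2 or _b are one class to them, and where a whole thing is asked for, a point or a joint stands for the part that bears it (a point fixed in the world has none). Each returns a list of dicts, best first, with "confidence" (0 to 1); they miss things now and then, are a little off and sometimes report something else, mostly with a low value. They report only what shows in the picture. A call takes as long as a camera call. They do not tell look-alikes from the thing itself.
- r.look_for(camera, target): "point" ([x, y, z] in m, in world coordinates, good to about 4 mm: the middle of the surface that is visible of it).
- r.silhouettes(camera, target): "pixels" (480x640 bool, what is visible of it).
The state is a dict: "clock": time; "q": joint angles; "qd": joint speeds; "joint_torque": joint torques, N m; "tool_pos": TCP position; "eef_rot": TCP orientation; "contact_force": force on the tool from outside, world axes, zero at the start; "moment": the same for the moment, N m; "opening": opening from 0.0 (shut) to 1.0 (fully open); "finger_force": force on a finger pad.
Only numpy, scipy, OpenCV 4.12 (cv2) and the standard library are available. Lean on these libraries where they do the work, as an engineer would, in place of code of your own. Each camera call takes 0.05 s, during which the arm holds its last target. There are 200 camera calls.

## Working session

There is one attempt and no reset: what is moved stays moved. The work goes in short steps, Python scripts to look and compute and a tool call to move; the robot and the scene stay as the last step left them, time stands still between calls to the robot, and variables do not carry over. Pictures are saved under pics/ and viewed, at most 10 in all, crops included, and the job is handed in when it is done.

Besides the shell and the picture viewer there is one more tool, called after ">>>" as name(argument=value, ...), one argument or row to a line, values as JSON. play_rows: Moves the arm, as the interface text tells. Its arguments: {"type":"object","properties":{"translation":{"type":"array","items":{"type":"array","items":{"type":"number"}}},"delta_rot":{"type":"array","items":{"type":"array","items":{"type":"number"}}},"grip":{"type":"array","items":{"type":"number"}},"squeeze":{"type":"number"}},"required":["translation","delta_rot","grip"]}

```bash
mkdir -p pics; ls; cat > h.py <<'E'
import numpy as np, cv2
from plant import r
from scipy.spatial.transform import Rotation as R
def ray(cal,u,v):
    K=np.array(cal["intrinsics"]); p=np.array([(u-K[0,2])/K[0,0],(v-K[1,2])/K[1,1]])
    d=p.copy()
    for _ in range(20): d=p/(1+cal["k1"]*(d@d))
    return np.array(cal["eye"]),np.array(cal["rotation"])@np.array([d[0],-d[1],-1])
def onz(cal,u,v,z):
    e,d=ray(cal,u,v); return e+d*(z-e[2])/d[2]
def proj(cal,P):
    K=np.array(cal["intrinsics"]); c=np.array(cal["rotation"]).T@(np.array(P)-np.array(cal["eye"]))
    s=np.array([c[0],-c[1]])/-c[2]; s=s*(1+cal["k1"]*(s@s)); return K[0,0]*s[0]+K[0,2],K[1,1]*s[1]+K[1,2]
E
python3 - <<'E'
from h import *
for c in ["top","scene"]:
    im=r.snapshot(c); cv2.imwrite(f"pics/{c}0.png",im); cal=r.get_calibration(c); print(c,cal)
    for t in ["figurine","stand","round_figurine","glue_bottle","paint_jar","brush_cup"]:
        for d in r.look_for(c,t): print(t,np.round(d["point"],3),round(d["confidence"],2),np.round(proj(cal,d["point"])))
print(r.get_state())
E
```

```text
pics
top {'intrinsics': array([[446.73257675,   0.        , 322.38300973],
       [  0.        , 446.73257675, 240.26695836],
       [  0.        ,   0.        ,   1.        ]]), 'k1': -0.05206753205064763, 'eye': array([0.27514572, 0.00921019, 1.02176339]), 'rotation': array([ 0.06603324, -0.06098102, -0.69711751,  0.71130029])}Traceback (most recent call last):
  File "<stdin>", line 5, in <module>
  File "h.py", line 12, in proj
    K=np.array(cal["intrinsics"]); c=np.array(cal["rotation"]).T@(np.array(P)-np.array(cal["eye"]))
                                     ~~~~~~~~~~~~~~~~~~~~~~~~~~~^^~~~~~~~~~~~~~~~~~~~~~~~~~~~~~~~~~
ValueError: matmul: Input operand 1 has a mismatch in its core dimension 0, with gufunc signature (n?,k),(k,m?)->(n?,m?) (size 3 is different from 4)
```

Rotation is a quaternion; fix the helper.

```bash
sed -i 's/np.array(cal\["rotation"\])/R.from_quat(cal["rotation"]).as_matrix()/' h.py
python3 - <<'E'
from h import *
for c in ["top","scene"]:
    im=r.snapshot(c); cv2.imwrite(f"pics/{c}0.png",im); cal=r.get_calibration(c); print(c,cal["eye"])
    for t in ["figurine","stand","round_figurine","glue_bottle","paint_jar","brush_cup"]:
        for d in r.look_for(c,t): print(t,np.round(d["point"],3),round(d["confidence"],2),np.round(proj(cal,d["point"])))
print(r.get_state())
E
```

```text
top [0.27514572 0.00921019 1.02176339]
figurine [0.387 0.052 0.003] 0.77 [307. 271.]
figurine [ 0.436 -0.066  0.014] 0.72 [359. 250.]
figurine [ 0.27  -0.331  0.007] 0.64 [476. 326.]
stand [0.595 0.018 0.026] 0.78 [324. 181.]
stand [0.612 0.352 0.011] 0.54 [184. 174.]
round_figurine [0.61  0.352 0.012] 0.77 [184. 175.]
glue_bottle [ 0.43  -0.31   0.085] 0.83 [476. 250.]
paint_jar [ 0.599 -0.339  0.057] 0.95 [481. 179.]
paint_jar [ 0.438 -0.067  0.014] 0.44 [360. 250.]
scene [1.28784277 0.24018201 0.76310987]
figurine [ 0.454 -0.066  0.007] 0.9 [282. 282.]
figurine [ 0.278 -0.339  0.013] 0.73 [198. 209.]
figurine [0.403 0.055 0.007] 0.59 [346. 279.]
figurine [0.631 0.36  0.017] 0.32 [494. 402.]
stand [0.609 0.027 0.027] 0.86 [302. 338.]
round_figurine [0.632 0.36  0.014] 0.74 [494. 403.]
glue_bottle [ 0.452 -0.313  0.069] 0.89 [169. 232.]
paint_jar [ 0.622 -0.335  0.039] 0.89 [115. 292.]
brush_cup [0.483 0.313 0.06 ] 0.82 [478. 315.]
{'clock': 0.8, 'q': array([-1.28818605,  0.68905129, -0.19461719,  1.56533123,  0.15729558,
        0.90251972, -0.21509986]), 'qd': array([-2.02056017e-03, -7.77985509e-04, -2.36398951e-04,  4.30236530e-05,
        7.29809252e-04,  6.95572663e-04, -3.58066441e-04]), 'joint_torque': array([-9.14701377e-04, -5.27442706e+01, -1.26673769e+00, -1.53729987e+01,
       -5.17537119e-02, -4.64280602e-04,  2.14479826e-05]), 'tool_pos': array([0.15387526, 0.60576159, 0.30276522]), 'eef_rot': array([ 1.24066197e-01,  9.92273943e-01,  3.76861488e-05, -3.56612028e-06]), 'contact_force': array([0.62233166, 0.59537748, 0.83474914]), 'moment': array([0.00900853, 0.04193976, 0.01610204]), 'finger_force': 0.0, 'opening': 0.9995869367726986}
```

View pics/top0.png

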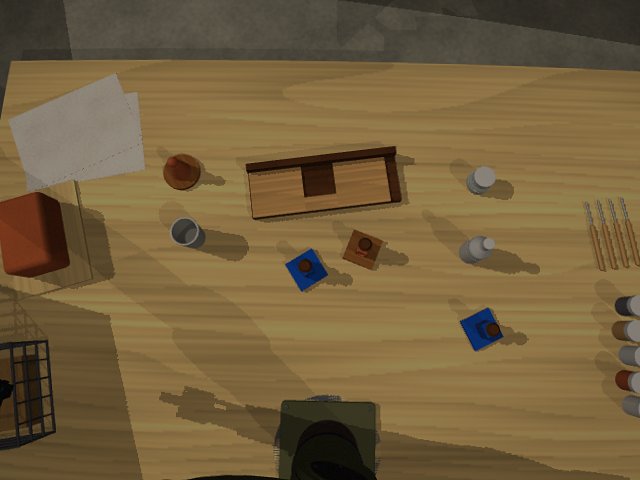

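View pics/scene0.png

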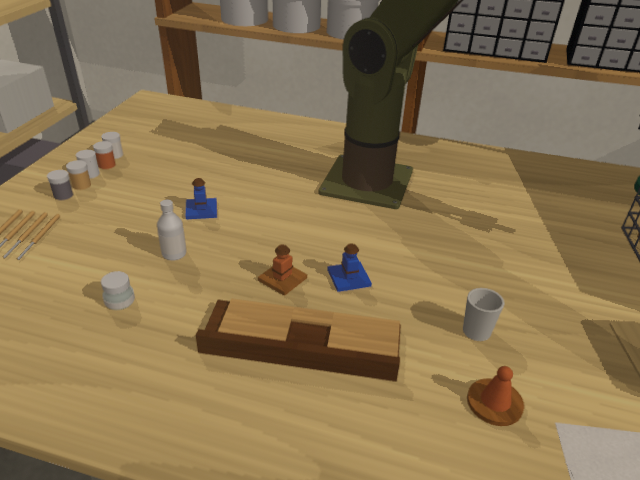

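Candidates in the top view are: the clay figurine with a brown square foot at (363,249), blue look-alikes at (306,270) and (481,329), and the round-footed one at (182,172). I choose (363,249). The stand is at (323,183) with its rail on the far side and the recess near (319,180). Next is a close crop with the silhouettes outlined.

```bash
python3 - <<'E'
from h import *
im=r.snapshot("top"); cal=r.get_calibration("top"); big=cv2.resize(im[140:280,235:410],None,fx=4.5,fy=4.2857,interpolation=cv2.INTER_CUBIC)
big=cv2.resize(im[140:272,235:411],None,fx=4.5,fy=4.5,interpolation=cv2.INTER_CUBIC)
def box(m):
    c=max(cv2.findContours(m.astype(np.uint8),0,1)[0],key=cv2.contourArea); return cv2.minAreaRect(c),c
for t in ["figurine","stand"]:
    for d in r.silhouettes("top",t):
        m=d["pixels"]; b,c=box(m); p=cv2.boxPoints(b); print(t,round(d["confidence"],2),m.sum(),np.round(p,1).tolist())
        z=0.01 if t=="figurine" else 0.044
        print([np.round(onz(cal,*q,z)[:2],4).tolist() for q in p])
        cv2.drawContours(big,[((c-[235,140])*4.5+2).astype(int)],-1,(0,255,0),1)
cv2.imwrite("pics/crop1.png",cv2.convertScaleAbs(big,alpha=1.5))
E
```

```text
figurine 0.95 1065 [[284.20001220703125, 262.79998779296875], [313.3999938964844, 247.0], [329.29998779296875, 276.5], [300.1000061035156, 292.29998779296875]]
[[0.4052, 0.1045], [0.4429, 0.0387], [0.3757, 0.001], [0.3388, 0.0663]]
figurine 0.85 1002 [[341.29998779296875, 258.70001220703125], [353.3999938964844, 228.60000610351562], [383.3999938964844, 240.60000610351562], [371.29998779296875, 270.70001220703125]]
[[0.417, -0.0257], [0.488, -0.0527], [0.4611, -0.122], [0.3908, -0.0943]]
figurine 0.8 1099 [[459.0, 321.0], [488.6000061035156, 306.20001220703125], [503.79998779296875, 336.6000061035156], [474.20001220703125, 351.3999938964844]]
[[0.2813, -0.2913], [0.3153, -0.3597], [0.2483, -0.3915], [0.2151, -0.3235]]
stand 0.83 8456 [[245.5, 163.1999969482422], [395.3999938964844, 145.0], [402.29998779296875, 202.10000610351562], [252.39999389648438, 220.3000030517578]]
[[0.6299, 0.1992], [0.6808, -0.1468], [0.5441, -0.1609], [0.4953, 0.1764]]
```

View pics/crop1.png

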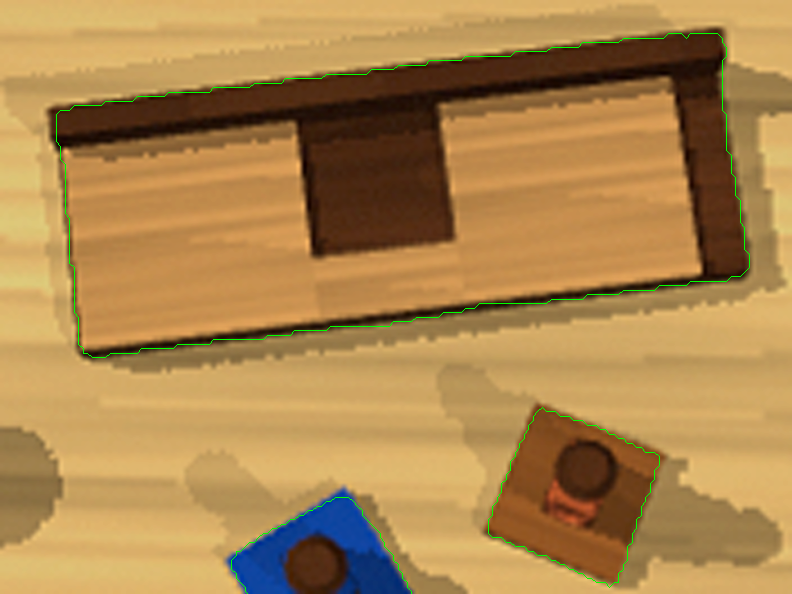

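The crop confirms the target: brown square foot, orange robe, foot at about (363,249). The recess front corners are at about (304.6,196.9) and (336.1,193.6), and the plate is shifted toward +y, leaving base bare at the right end. Now for the geometry.

```bash
python3 - <<'E'
from h import *
cal=r.get_calibration("top"); W=lambda u,v,z: onz(cal,235+(u+.0)/4.5,140+v/4.5,z)[:2]
P=dict(recFL=W(313,256,.024),recFR=W(455,241,.024),recBL=W(297,122,.024),recBR=W(438,103,.024),plFL=W(80,352,.024),plFR=W(704,272,.024),plBL=W(65,150,.024),plBR=W(672,78,.024),railL=W(55,133,.044),railR=W(724,59,.044))
for k,v in P.items(): print(k,np.round(v,4))
for a,b in [("recFL","recFR"),("plFL","plFR"),("plFL","plBL"),("plFR","plBR"),("plBL","plBR"),("recBL","recBR"),("recFR","recBR")]:
    d=P[a]-P[b]; print(a,b,round(np.hypot(*d)*1000,1),round(np.degrees(np.arctan2(d[1],d[0])),1))
sc=r.get_calibration("scene"); ims=r.snapshot("scene")
c=np.array([.439,-.074]); 
for yaw in (-20.8,69.2):
    u=R.from_euler("z",yaw,degrees=True)
    print(yaw,[np.round(proj(sc,np.r_[c,0]+u.apply([sx*.017,sy*.013,z])),1).tolist() for z in (.01,.058) for sx in(-1,1) for sy in (-1,1)])
cv2.imwrite("pics/crop2.png",cv2.convertScaleAbs(cv2.resize(ims[235:300,250:315],None,fx=9,fy=9,interpolation=cv2.INTER_CUBIC),alpha=1.4))
s=r.get_state(); print(R.from_quat(s["eef_rot"]).as_matrix().round(3)); wc=r.get_calibration("wrist")
T=R.from_quat(s["eef_rot"]); print("cam in tool",T.inv().apply(wc["eye"]-s["tool_pos"]).round(3),(T.inv()*R.from_quat(wc["rotation"])).as_matrix().round(3))
E
```

```text
recFL [0.5576 0.0616]
recFR [ 0.567  -0.0113]
recBL [0.6298 0.072 ]
recBR [ 0.6415 -0.0013]
plFL [0.5048 0.1791]
plFR [ 0.5531 -0.1393]
plBL [0.6124 0.1923]
plBR [ 0.6578 -0.1235]
railL [0.6147 0.1943]
railR [ 0.661  -0.1477]
recFL recFR 73.4 97.3
plFL plFR 322.0 98.6
plFL plBL 108.5 -173.0
plFR plBR 105.9 -171.4
plBL plBR 319.1 98.2
recBL recBR 74.2 99.1
recFR recBR 75.2 -172.4
-20.8 [[281.5, 268.5], [291.1, 273.6], [270.6, 276.5], [280.3, 281.9], [281.4, 250.1], [291.2, 255.2], [270.2, 258.0], [280.1, 263.2]]
69.2 [[270.4, 274.7], [278.8, 268.6], [283.1, 281.7], [291.4, 275.4], [270.0, 256.2], [278.6, 250.2], [283.0, 263.1], [291.5, 256.9]]
[[-0.969  0.246  0.   ]
 [ 0.246  0.969  0.   ]
 [ 0.     0.    -1.   ]]
cam in tool [ 0.084  0.    -0.082] [[ 0.001  0.947  0.321]
 [ 1.    -0.001  0.   ]
 [ 0.001  0.321 -0.947]]
```

View pics/crop2.png

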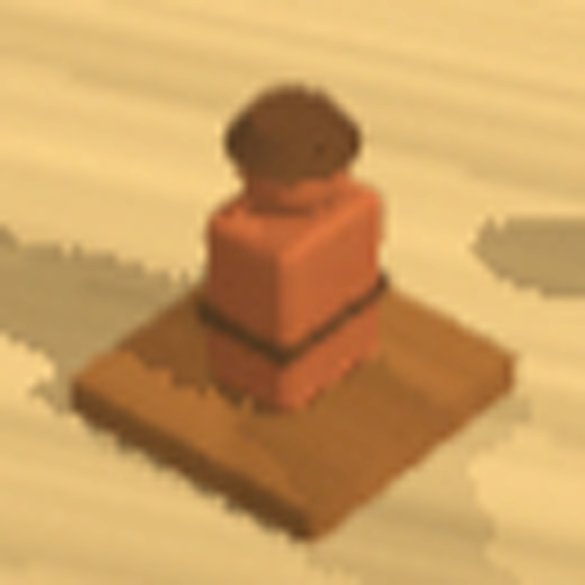

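The crop shows the robe's right face is wider (10.6 px against 8.7 px). That fits figurine yaw -20.8°, so I'll grip along that axis. First I go above the figurine.

>>> play_rows(
  translation=[
    [-0.0234,-0.017,0],
    [-0.0468,-0.034,0],
    [-0.0468,-0.034,0],
    [-0.0468,-0.034,0],
    [-0.0468,-0.034,0],
    [-0.0468,-0.034,0],
    [-0.0468,-0.034,0],
    [-0.0468,-0.034,0],
    [-0.0234,-0.017,0],
    [-0.0115,-0.0526,0],
    [-0.0115,-0.0526,0],
    [-0.0115,-0.0526,0],
    [-0.0115,-0.0526,0],
    [-0.0115,-0.0526,0],
    [-0.0058,-0.0263,0],
    [-0.0057,-0.0263,0],
  ],
  delta_rot=[
    [0,0,0],
    [0,0,0],
    [0,0,0],
    [0,0,0],
    [0,0,0],
    [0,0,0],
    [0,0,0],
    [0,0,0],
    [0,0,0],
    [0,0,0],
    [0,0,0],
    [0,0,0],
    [0,0,0],
    [0,0,0],
    [0,0,0],
    [0,0,0],
  ],
  grip=[1,1,1,1,1,1,1,1,1,1,1,1,1,1,1,1],
)

```text
clock: 3.0
tool_pos: [0.4389, -0.0743, 0.3029]
eef_rot: [0.125, 0.992, 0.0, 0.0]
contact_force: [0.4, 0.3, 0.4]
opening: 0.998
finger_force: 0.0
```

>>> play_rows(
  translation=[
    [0,0,0.005],
    [0,0,0.01],
    [0,0,0.01],
    [0,0,0.01],
    [0,0,0.01],
    [0,0,0.01],
    [0,0,0.01],
    [0,0,0.01],
    [0,0,0.01],
    [0,0,0.005],
    [0,0,0],
    [0,0,0],
  ],
  delta_rot=[
    [0,0,9.6],
    [0,0,9.6],
    [0,0,9.6],
    [0,0,9.6],
    [0,0,9.6],
    [0,0,9.6],
    [0,0,9.6],
    [0,0,9.6],
    [0,0,9.6],
    [0,0,9.6],
    [0,0,0],
    [0,0,0],
  ],
  grip=[1,1,1,1,1,1,1,1,1,1,1,1],
)

```text
clock: 4.5
tool_pos: [0.4392, -0.0729, 0.2129]
eef_rot: [0.82, 0.573, 0.0, 0.0]
contact_force: [-0.4, -0.3, -0.0]
opening: 1.002
finger_force: 0.0
```

```bash
cat > w.py <<'E'
from h import *
def info():
    s=r.get_state(); M=R.from_quat(s["eef_rot"]).as_matrix(); return np.array(s["tool_pos"]),M,np.degrees(np.arctan2(M[1,1],M[0,1]))
E
python3 - <<'E'
from w import *
p,M,yaw=info(); print(p,yaw)
im=r.snapshot("wrist"); cal=r.get_calibration("wrist")
for d in r.silhouettes("wrist","figurine"):
    m=d["pixels"].astype(np.uint8); c=max(cv2.findContours(m,0,1)[0],key=cv2.contourArea); print(round(d["confidence"],2),m.sum(),cv2.boundingRect(c)); cv2.drawContours(im,[c],-1,(0,255,0),1)
# overlay predictions, centre/yaw guess
c0=np.array([.4392,-.0739])
def foot(c,yaw,z,col,h=.036,hy=None):
    u=R.from_euler("z",yaw,degrees=True); hy=hy or h
    q=np.array([proj(cal,np.r_[c,0]+u.apply([a*h,b*hy,z])) for a,b in((-1,-1),(1,-1),(1,1),(-1,1))]); cv2.polylines(im,[q.astype(int)],True,col,1)
foot(c0,-20.8,.01,(255,255,0)); foot(c0,-20.8,.058,(255,0,255),.017,.013)
cv2.imwrite("pics/w1.png",cv2.convertScaleAbs(im,alpha=1.4))
E
```

```text
[ 0.439193   -0.07286654  0.21292759] -20.08510282852781
0.95 8292 (284, 183, 95, 97)
0.82 11718 (135, 10, 140, 152)
0.71 220 (246, 468, 31, 12)
0.49 53768 (375, 0, 265, 284)
```

View pics/w1.png

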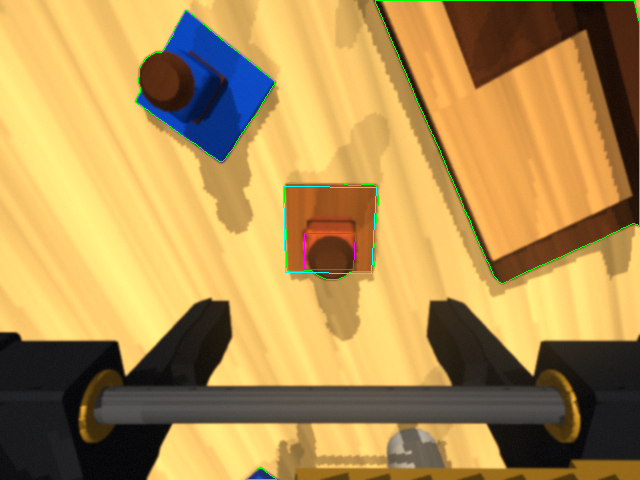

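The predicted foot and robe outlines match the wrist view, with the foot at (285–377, 185–272) and the robe at (305–356, 222–270). The centre and yaw are therefore good. Next I descend and grip lightly. The grasp point is 44 mm up, so the gripper body clears the 83 mm hat.

>>> play_rows(
  translation=[
    [-0.001,0,0.02],
    [0,0,0.04],
    [0,0,0.03],
    [0,0,0.02],
    [0,0,0.01],
    [0,0,0.004],
    [0,0,0],
    [0,0,0],
    [0,0,0],
    [0,0,0],
    [0,0,0],
    [0,0,0],
    [0,0,0],
    [0,0,0],
  ],
  delta_rot=[
    [0,0,0.7],
    [0,0,0],
    [0,0,0],
    [0,0,0],
    [0,0,0],
    [0,0,0],
    [0,0,0],
    [0,0,0],
    [0,0,0],
    [0,0,0],
    [0,0,0],
    [0,0,0],
    [0,0,0],
    [0,0,0],
  ],
  grip=[1,1,1,1,1,1,1,-0.6,-0.6,-0.6,-0.6,-0.6,-0.6,-0.6],
  squeeze=12,
)

```text
clock: 6.35
tool_pos: [0.4417, -0.0741, 0.0926]
eef_rot: [0.824, 0.567, -0.003, -0.003]
contact_force: [-2.0, 0.1, 0.2]
opening: 0.387
finger_force: 12.0
```

Gripped: the opening of 34 mm matches the robe. Lifting.

>>> play_rows(
  translation=[
    [0,0,-0.005],
    [0,0,-0.02],
    [0,0,-0.03],
    [0,0,-0.03],
    [0,0,-0.015],
    [0,0,0],
    [0,0,0],
  ],
  delta_rot=[
    [0,0,0],
    [0,0,0],
    [0,0,0],
    [0,0,0],
    [0,0,0],
    [0,0,0],
    [0,0,0],
  ],
  grip=[-0.6,-0.6,-0.6,-0.6,-0.6,-0.6,-0.6],
)

```text
clock: 7.22
tool_pos: [0.4428, -0.0743, 0.1922]
eef_rot: [0.824, 0.567, -0.003, -0.003]
contact_force: [0.3, -0.2, -0.8]
opening: 0.381
finger_force: 12.0
```

```bash
python3 - <<'E'
from w import *
p,M,yaw=info(); s=r.get_state(); print(p,yaw,M.round(4),s["contact_force"],s["opening"],s["finger_force"])
im=r.snapshot("wrist"); cal=r.get_calibration("wrist")
def poly(pts,col):
    q=np.array([proj(cal,x) for x in pts]); cv2.polylines(im,[q.astype(int)],True,col,1)
sq=((-1,-1),(1,-1),(1,1),(-1,1))
# foot prediction in tool frame: x_fig along tool y, underside 47.6mm beyond the grasp point
poly([p+M@[a*.036,b*.036,.0926-.01] for a,b in sq],(255,255,0))
# stand: rail line fit from the top view
yawS=8.4; u=R.from_euler("z",yawS,degrees=True)
# recess centre from top-view corners
rc=np.mean([[.5576,.0616],[.567,-.0113],[.6298,.072],[.6415,-.0013]],axis=0); print("recess",rc)
poly([np.r_[rc,.024]+u.apply([a*.0375,b*.0375,0]) for a,b in sq],(0,255,0))
cv2.imwrite("pics/w2.png",cv2.convertScaleAbs(im,alpha=1.4))
E
```

```text
[ 0.44275133 -0.07425429  0.19219748] -20.93819973819194 [[ 0.3574  0.9339 -0.0074]
 [ 0.934  -0.3574  0.0018]
 [-0.001  -0.0076 -1.    ]] [ 0.34754751 -0.15893345 -0.83756399] 0.38055834276980705 11.972926296293736
recess [0.598975 0.03025 ]
```

View pics/w2.png

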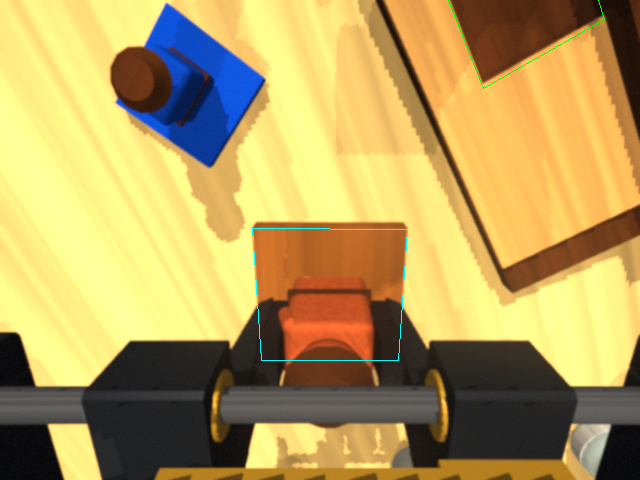

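The overlay agrees with the picture: the held foot's top edge is at (253–407, 228) as predicted, and the recess corner is at (484,88). That puts the recess centre at (0.599, 0.030) with stand yaw about 8.3°. Next I turn and move above the -y end of the plate.

>>> play_rows(
  translation=[
    [0,0,0],
    [0,0,0],
    [0,0,0],
    [0,0,0],
    [0,0,0],
    [0,0,0],
    [0,0,0],
    [0,0,0],
    [0.012,0.002,0],
    [0.03,0.005,0],
    [0.04,0.007,0],
    [0.04,0.007,0],
    [0.03,0.005,0],
    [0.0169,0.0033,0],
    [0,0,0],
    [0,0,0],
  ],
  delta_rot=[
    [0,0,4],
    [0,0,8],
    [0,0,9.5],
    [0,0,9.5],
    [0,0,9.5],
    [0,0,9.5],
    [0,0,7],
    [0,0,3.7],
    [0,0,0],
    [0,0,0],
    [0,0,0],
    [0,0,0],
    [0,0,0],
    [0,0,0],
    [0,0,0],
    [0,0,0],
  ],
  grip=[-0.6,-0.6,-0.6,-0.6,-0.6,-0.6,-0.6,-0.6,-0.6,-0.6,-0.6,-0.6,-0.6,-0.6,-0.6,-0.6],
)

```text
clock: 9.28
tool_pos: [0.6133, -0.0789, 0.1909]
eef_rot: [0.997, 0.073, -0.004, -0.001]
contact_force: [-0.8, -0.5, -2.2]
opening: 0.385
finger_force: 12.0
```

```bash
cat > s.py <<'E'
from w import *
a=np.radians(8.3); U=np.array([np.cos(a),np.sin(a)]); V=np.array([-U[1],U[0]])
def rep():
    p,M,yaw=info(); s=r.get_state(); L=.0926; f=p+M@[0,0,L]
    print("tcp",p.round(4),"yaw",yaw.round(2),"tilt",M[:2,2].round(4),"F",np.round(s["contact_force"],2),"u,v foot",(f[:2]@U).round(4),(f[:2]@V).round(4),"footz",f[2].round(4),"op",round(s["opening"],3))
    rc=np.array([.599,.03025]); print("recess u,v",(rc@U).round(4),(rc@V).round(4)); return p,M
E
python3 - <<'E'
from s import *
p,M=rep()
im=r.snapshot("wrist"); cal=r.get_calibration("wrist")
def poly(pts,col,cl=True):
    q=np.array([proj(cal,x) for x in pts]); cv2.polylines(im,[q.astype(int)],cl,col,1)
sq=((-1,-1),(1,-1),(1,1),(-1,1))
poly([p+M@[a*.036,b*.036,.0826] for a,b in sq],(255,255,0))
rc=np.array([.599,.03025])
W=lambda u,v,z: np.r_[rc+U*u+V*v,z]
poly([W(a*.0375,b*.0375,.024) for a,b in sq],(0,255,0))
poly([W(.0375,-.17,.044),W(.0375,.13,.044)],(0,0,255),False)
poly([W(-.0705,-.16,.024),W(-.0705,.16,.024)],(255,0,255),False)
cv2.imwrite("pics/w3.png",cv2.convertScaleAbs(im,alpha=1.4))
E
```

```text
tcp [ 0.6133 -0.0789  0.1909] yaw -81.65 tilt [-0.0089  0.0018] F [-0.78 -0.52 -2.24] u,v foot 0.5947 -0.1664 footz 0.0983 op 0.385
recess u,v 0.5971 -0.0565
```

View pics/w3.png

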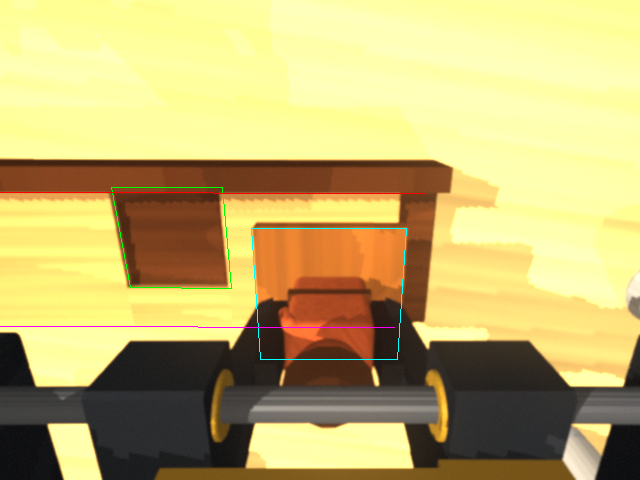

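In the picture the rail edge (row 192) and the recess (129–229, front row 286) agree with the model to about 2 px. The foot is over the -y end of the plate. Lowering, with a small tilt correction.

>>> play_rows(
  translation=[
    [0,0.001,0.01],
    [0,0,0.02],
    [0,0,0.02],
    [0,0,0.01],
    [0,0,0.005],
    [0,0,0],
    [0,0,0],
  ],
  delta_rot=[
    [0.26,0.43,0],
    [0,0,0],
    [0,0,0],
    [0,0,0],
    [0,0,0],
    [0,0,0],
    [0,0,0],
  ],
  grip=[-0.6,-0.6,-0.6,-0.6,-0.6,-0.6,-0.6],
)

```text
clock: 10.2
tool_pos: [0.6147, -0.0797, 0.127]
eef_rot: [0.997, 0.073, 0.001, -0.003]
contact_force: [-0.3, -0.3, -3.2]
opening: 0.387
finger_force: 12.0
```

```bash
python3 -c "
from s import *
rep()"
```

```text
tcp [ 0.6147 -0.0797  0.127 ] yaw -81.66 tilt [0.001  0.0067] F [-0.29 -0.28 -3.19] u,v foot 0.5969 -0.167 footz 0.0344 op 0.387
recess u,v 0.5971 -0.0565
```

>>> play_rows(
  translation=[
    [0,0,0.004],
    [0,0,0.003],
    [0,0,0.0015],
    [0,0,0.001],
    [0,0,0],
    [0,0,0],
  ],
  delta_rot=[
    [0,0,0],
    [0,0,0],
    [0,0,0],
    [0,0,0],
    [0,0,0],
    [0,0,0],
  ],
  grip=[-0.6,-0.6,-0.6,-0.6,-0.6,-0.6],
)

```text
clock: 10.95
tool_pos: [0.6144, -0.0795, 0.117]
eef_rot: [0.997, 0.073, 0.0, -0.003]
contact_force: [0.9, -0.4, -3.2]
opening: 0.388
finger_force: 12.0
```

```bash
python3 -c "
from s import *
rep()"
```

```text
tcp [ 0.6144 -0.0795  0.117 ] yaw -81.66 tilt [0.    0.007] F [ 0.87 -0.38 -3.19] u,v foot 0.5966 -0.1668 footz 0.0244 op 0.388
recess u,v 0.5971 -0.0565
```

>>> play_rows(
  translation=[
    [0,0,0.0007],
    [0,0,0.0007],
    [0,0,0],
  ],
  delta_rot=[
    [0,0,0],
    [0,0,0],
    [0,0,0],
  ],
  grip=[-0.6,-0.6,-0.6],
)

```text
clock: 11.32
tool_pos: [0.6144, -0.0796, 0.1167]
eef_rot: [0.997, 0.073, 0.001, -0.004]
contact_force: [-1.5, 0.6, 6.7]
opening: 0.387
finger_force: 12.0
```

>>> play_rows(
  translation=[
    [0,0,0.0007],
    [0,0,0.0007],
    [0,0,0],
  ],
  delta_rot=[
    [0,0,0],
    [0,0,0],
    [0,0,0],
  ],
  grip=[-0.6,-0.6,-0.6],
)

```text
clock: 11.7
tool_pos: [0.6144, -0.0796, 0.1166]
eef_rot: [0.997, 0.073, 0.001, -0.004]
contact_force: [-4.5, 2.6, 15.5]
opening: 0.386
finger_force: 12.0
```

The foot is on the plate at z = 0.024. I ease off to a light touch.

>>> play_rows(
  translation=[
    [0,0,-0.0008],
    [0,0,-0.0006],
    [0,0,0],
  ],
  delta_rot=[
    [0,0,0],
    [0,0,0],
    [0,0,0],
  ],
  grip=[-0.6,-0.6,-0.6],
)

```text
clock: 12.08
tool_pos: [0.6145, -0.0796, 0.1166]
eef_rot: [0.997, 0.073, 0.001, -0.004]
contact_force: [-2.6, 1.4, 7.4]
opening: 0.385
finger_force: 12.0
```

```bash
python3 -c "
from s import *
rep()"
```

```text
tcp [ 0.6145 -0.0796  0.1166] yaw -81.66 tilt [0.0007 0.0074] F [-2.59  1.4   7.38] u,v foot 0.5967 -0.1668 footz 0.0241 op 0.385
recess u,v 0.5971 -0.0565
```

>>> play_rows(
  translation=[
    [0,0,-0.0008],
    [0,-0.003,0],
    [0,-0.006,0],
    [0.0005,-0.008,0],
    [0.0005,-0.008,0],
    [0,-0.008,0],
    [0,-0.008,0],
    [0,-0.006,0],
    [0,-0.003,0],
    [0,0,0],
  ],
  delta_rot=[
    [0,0,0],
    [0,0,0],
    [0,0,0],
    [0,0,0],
    [0,0,0],
    [0,0,0],
    [0,0,0],
    [0,0,0],
    [0,0,0],
    [0,0,0],
  ],
  grip=[-0.6,-0.6,-0.6,-0.6,-0.6,-0.6,-0.6,-0.6,-0.6,-0.6],
)

```text
clock: 13.32
tool_pos: [0.608, -0.0291, 0.1166]
eef_rot: [0.997, 0.073, 0.0, -0.004]
contact_force: [0.4, -1.4, 3.4]
opening: 0.379
finger_force: 12.0
```

```bash
python3 -c "
from s import *
rep()"
```

```text
tcp [ 0.608  -0.0291  0.1166] yaw -81.63 tilt [-0.0005  0.0082] F [ 0.44 -1.37  3.39] u,v foot 0.5975 -0.1158 footz 0.0241 op 0.379
recess u,v 0.5971 -0.0565
```

>>> play_rows(
  translation=[
    [0,-0.003,-0.0004],
    [0,-0.006,0],
    [0,-0.007,0],
    [0,-0.007,0],
    [0,-0.007,0],
    [0,-0.007,0],
    [0,-0.005,0],
    [0,-0.003,0],
    [0,0,0],
  ],
  delta_rot=[
    [0,0,0],
    [0,0,0],
    [0,0,0],
    [0,0,0],
    [0,0,0],
    [0,0,0],
    [0,0,0],
    [0,0,0],
    [0,0,0],
  ],
  grip=[-0.6,-0.6,-0.6,-0.6,-0.6,-0.6,-0.6,-0.6,-0.6],
)

```text
clock: 14.45
tool_pos: [0.6015, 0.0148, 0.1174]
eef_rot: [0.997, 0.073, 0.0, -0.004]
contact_force: [-0.5, -0.4, -1.9]
opening: 0.389
finger_force: 12.0
```

```bash
python3 - <<'E'
from s import *
p,M=rep()
im=r.snapshot("wrist"); cal=r.get_calibration("wrist")
def poly(pts,col,cl=True):
    q=np.array([proj(cal,x) for x in pts]); cv2.polylines(im,[q.astype(int)],cl,col,1)
sq=((-1,-1),(1,-1),(1,1),(-1,1))
poly([p+M@[a*.036,b*.036,.0826] for a,b in sq],(255,255,0))
rc=np.array([.599,.03025])
poly([np.r_[rc+U*a*.0375+V*b*.0375,.024] for a,b in sq],(0,255,0))
cv2.imwrite("pics/w4.png",cv2.convertScaleAbs(cv2.resize(im[150:390,160:480],None,fx=2.5,fy=2.5,interpolation=cv2.INTER_CUBIC),alpha=1.4))
E
```

```text
tcp [0.6015 0.0148 0.1174] yaw -81.64 tilt [-0.0001  0.0071] F [-0.54 -0.41 -1.93] u,v foot 0.5974 -0.0715 footz 0.0248 op 0.389
recess u,v 0.5971 -0.0565
```

View pics/w4.png

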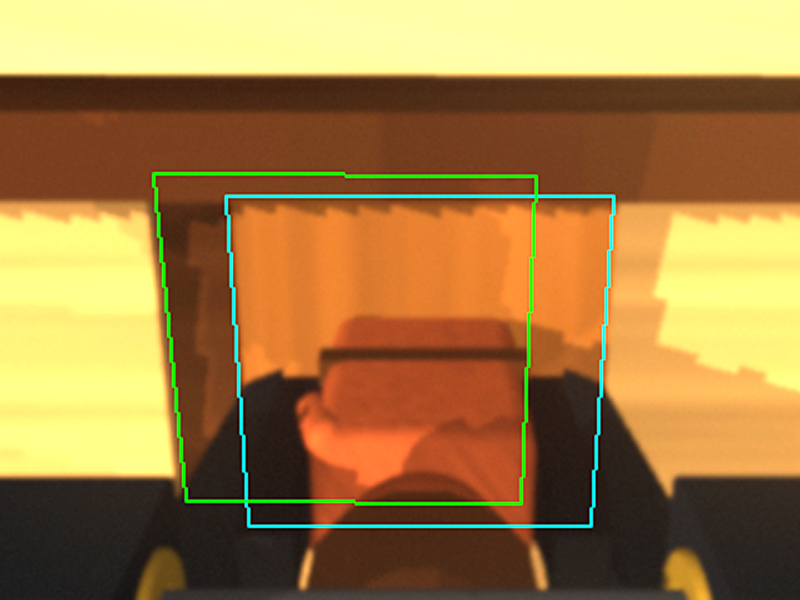

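The picture shows the recess's left edge still open at crop (150–175), about 1.4 mm further along +v than the model, so the true centre is at v ≈ -0.055. The foot's left edge is at crop (228,205), which leaves about 16 mm to go. Pressing lightly, I slide on.

>>> play_rows(
  translation=[
    [0,-0.003,0.0006],
    [0,-0.004,0],
    [0,-0.004,0],
    [0,-0.002,0],
    [0,0,0.0002],
    [0,0,0],
  ],
  delta_rot=[
    [0,0,0],
    [0,0,0],
    [0,0,0],
    [0,0,0],
    [0,0,0],
    [0,0,0],
  ],
  grip=[-0.6,-0.6,-0.6,-0.6,-0.6,-0.6],
)

```text
clock: 15.25
tool_pos: [0.5997, 0.0273, 0.1167]
eef_rot: [0.997, 0.073, 0.0, -0.003]
contact_force: [0.5, -0.9, -2.4]
opening: 0.383
finger_force: 12.0
```

```bash
python3 -c "
from s import *
rep()"
```

```text
tcp [0.5997 0.0273 0.1167] yaw -81.66 tilt [0.     0.0068] F [ 0.54 -0.9  -2.4 ] u,v foot 0.5975 -0.0589 footz 0.0241 op 0.383
recess u,v 0.5971 -0.0565
```

Now small steps, pressing about 1 mm below plate level and watching for the drop.

>>> play_rows(
  translation=[
    [0,0,0.0008],
    [0,-0.0007,0],
    [0,-0.0007,0],
    [0,0,0],
  ],
  delta_rot=[
    [0,0,0],
    [0,0,0],
    [0,0,0],
    [0,0,0],
  ],
  grip=[-0.6,-0.6,-0.6,-0.6],
)

```text
clock: 15.75
tool_pos: [0.5997, 0.0277, 0.1164]
eef_rot: [0.997, 0.072, 0.001, -0.003]
contact_force: [-1.8, -0.8, 5.3]
opening: 0.388
finger_force: 12.1
```

>>> play_rows(
  translation=[
    [0,-0.0007,0],
    [0,-0.0007,0],
    [0,0,0],
  ],
  delta_rot=[
    [0,0,0],
    [0,0,0],
    [0,0,0],
  ],
  grip=[-0.6,-0.6,-0.6],
)

```text
clock: 16.12
tool_pos: [0.5999, 0.029, 0.1163]
eef_rot: [0.997, 0.072, 0.001, -0.002]
contact_force: [-1.1, -5.5, 5.6]
opening: 0.39
finger_force: 12.1
```

```bash
python3 -c "
from s import *
rep()"
```

```text
tcp [0.5999 0.029  0.1163] yaw -81.71 tilt [0.0017 0.0048] F [-1.1  -5.51  5.59] u,v foot 0.598 -0.0575 footz 0.0238 op 0.39
recess u,v 0.5971 -0.0565
```

>>> play_rows(
  translation=[
    [0,-0.0007,-0.0003],
    [0,-0.0007,0],
    [0,0,0],
  ],
  delta_rot=[
    [0,0,0],
    [0,0,0],
    [0,0,0],
  ],
  grip=[-0.6,-0.6,-0.6],
)

```text
clock: 16.5
tool_pos: [0.5985, 0.0335, 0.1153]
eef_rot: [0.997, 0.073, -0.001, -0.005]
contact_force: [1.2, 0.1, -2.0]
opening: 0.383
finger_force: 12.0
```

```bash
python3 -c "
from s import *
rep()"
```

```text
tcp [0.5985 0.0335 0.1153] yaw -81.59 tilt [-0.002   0.0097] F [ 1.24  0.09 -2.03] u,v foot 0.5971 -0.0523 footz 0.0227 op 0.383
recess u,v 0.5971 -0.0565
```

The foot broke loose and sank below plate level (0.0227) with no force on it, so it is in the recess. Lowering the rest.

>>> play_rows(
  translation=[
    [0,0,0.001],
    [0,0,0.001],
    [0,0,0.001],
    [0,0,0],
  ],
  delta_rot=[
    [0,0,0],
    [0,0,0],
    [0,0,0],
    [0,0,0],
  ],
  grip=[-0.6,-0.6,-0.6,-0.6],
)

```text
clock: 17.0
tool_pos: [0.5989, 0.0319, 0.113]
eef_rot: [0.997, 0.073, -0.0, -0.004]
contact_force: [0.5, 0.9, -2.2]
opening: 0.383
finger_force: 12.0
```

```bash
python3 -c "
from s import *
rep()"
```

```text
tcp [0.5989 0.0319 0.113 ] yaw -81.65 tilt [-0.0006  0.0075] F [ 0.5   0.93 -2.2 ] u,v foot 0.5973 -0.0542 footz 0.0204 op 0.383
recess u,v 0.5971 -0.0565
```

>>> play_rows(
  translation=[
    [0,0,0.001],
    [0,0,0.001],
    [0,0,0.0005],
    [0,0,0],
  ],
  delta_rot=[
    [0,0,0],
    [0,0,0],
    [0,0,0],
    [0,0,0],
  ],
  grip=[-0.6,-0.6,-0.6,-0.6],
)

```text
clock: 17.5
tool_pos: [0.599, 0.0317, 0.1107]
eef_rot: [0.997, 0.073, 0.0, -0.004]
contact_force: [-0.4, 0.4, -3.3]
opening: 0.39
finger_force: 12.0
```

```bash
python3 -c "
from s import *
rep()"
```

```text
tcp [0.599  0.0317 0.1107] yaw -81.66 tilt [-0.0001  0.0071] F [-0.4   0.39 -3.27] u,v foot 0.5974 -0.0545 footz 0.0181 op 0.39
recess u,v 0.5971 -0.0565
```

>>> play_rows(
  translation=[
    [0,0,0.0006],
    [0,0,0],
    [0,0,0],
    [0,0,0],
  ],
  delta_rot=[
    [0,0,0],
    [0,0,0],
    [0,0,0],
    [0,0,0],
  ],
  grip=[-0.6,-0.6,-0.6,-0.6],
)

```text
clock: 18.0
tool_pos: [0.5991, 0.0317, 0.1106]
eef_rot: [0.997, 0.073, 0.0, -0.004]
contact_force: [-1.6, 1.5, 6.6]
opening: 0.387
finger_force: 12.0
```

```bash
python3 -c "
from s import *
rep()"
```

```text
tcp [0.5991 0.0317 0.1106] yaw -81.66 tilt [0.0002 0.0074] F [-1.62  1.47  6.55] u,v foot 0.5975 -0.0544 footz 0.018 op 0.387
recess u,v 0.5971 -0.0565
```

The foot is on the recess floor at 18.0 mm with a light contact. I ease off, open the fingers and retreat straight up.

>>> play_rows(
  translation=[
    [0,0,-0.0006],
    [0,0,0],
    [0,0,0],
    [0,0,0],
    [0,0,0],
    [0,0,0],
    [0,0,0],
    [0,0,0],
    [0,0,-0.005],
    [0,0,-0.015],
    [0,0,-0.03],
    [0,0,-0.03],
    [0,0,-0.03],
    [0,0,-0.015],
    [0,0,0],
    [0,0,0],
  ],
  delta_rot=[
    [0,0,0],
    [0,0,0],
    [0,0,0],
    [0,0,0],
    [0,0,0],
    [0,0,0],
    [0,0,0],
    [0,0,0],
    [0,0,0],
    [0,0,0],
    [0,0,0],
    [0,0,0],
    [0,0,0],
    [0,0,0],
    [0,0,0],
    [0,0,0],
  ],
  grip=[-0.6,-0.2,0,0.4,0.4,0.4,0.4,0.4,0.4,0.4,0.4,0.4,0.4,0.4,0.4,0.4],
)

```text
clock: 20.0
tool_pos: [0.5985, 0.0312, 0.2348]
eef_rot: [0.997, 0.073, -0.001, -0.004]
contact_force: [-0.1, 0.4, -0.0]
opening: 0.703
finger_force: 0.0
```

```bash
python3 - <<'E'
from s import *
rep()
im=r.snapshot("wrist"); im2=r.snapshot("scene")
a=cv2.resize(im[80:400,110:530],(420,320)); b=cv2.resize(im2[270:390,180:420],(800,400),interpolation=cv2.INTER_CUBIC)[:, :]
out=np.zeros((600,800,3),np.uint8); out[:270,190:610]=a[30:300]; out[280:600]=b[20:340]
cv2.imwrite("pics/fin.png",cv2.convertScaleAbs(out,alpha=1.3))
E
```

```text
tcp [0.5985 0.0312 0.2348] yaw -81.65 tilt [-0.002   0.0075] F [-0.14  0.35 -0.01] u,v foot 0.5966 -0.0548 footz 0.1422 op 0.703
recess u,v 0.5971 -0.0565
```

View pics/fin.png

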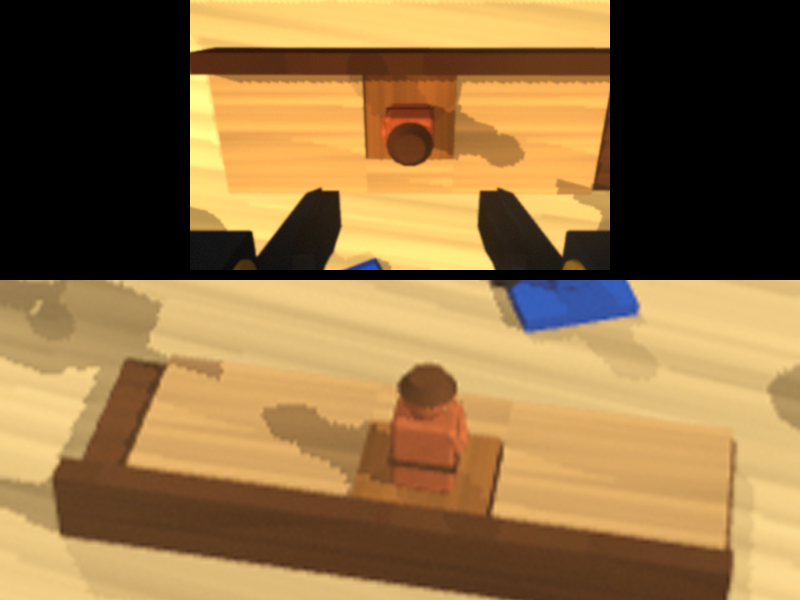

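The figurine stands upright in the recess (top inset 365–456, 78–158), flat in both views, and the gripper is clear of it. Handing in.

```bash
python3 -c "
from plant import r
print(r.finish_job())"
```

```text
the job is handed in; nothing more can be done
None
```

The figurine is seated flat in the recess and released, the gripper is clear, nothing else was touched, and the job was handed in at about 20 s; the hardest push on the stand was a brief 19 N or so while setting it down on the plate.

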